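# Touch off a planter with three feelers before drilling it

### The arm

A 7-joint arm with a two-finger parallel gripper is mounted at the origin on the work surface. World frame = base frame: x ahead of the robot, y to its left, z up, the work surface at z = 0. Lengths are in m, angles in rad, forces in N, time in s.
With the tool pointing down it reaches from about 0.425 to 0.925 m from the base axis. Payload 6.8 kg.
Tool frame: the origin (TCP) lies at the very end of the fingers, on their centre line; the grasp point (between the pads) lies 19 mm behind it; z points along the fingers, y is the line along which they close (so a half turn about z gives the same grasp; the last joint's range is limited). The gripper opens to 85 mm and grips with 20 to 120 N. Pads are 22 mm wide; open, the fingers measure 114 mm over their backs; the gripper's body (76 mm by 85 mm) begins 54 mm behind the grasp point. The pads swing forward as they close: fully open they stand 13 mm farther back than shut.
Start: joints at [-1.224, 0.477, 0.022, 1.555, -0.011, 1.109, -0.083], TCP at [0.297, 0.606, 0.231] pointing down, gripper open.
Joint ranges: [-2.96, 2.96], [-0.34, 2.1], [-1.41, 1.46], [0.24, 2.44], [-1.37, 4.51], [0.17, 1.92], [-2.96, 2.96]. Speed limits (rad/s): [2.39, 2.39, 3.14, 3.14, 3.14, 3.14, 3.14].

### API

Orientations are given as a unit quaternion [w, x, y, z].
In Python, from station import bot gives the robot as it stands.
- The arm moves only by the shell command python3 nudge.py 'ROWS' [FORCE]. ROWS is a JSON list of rows, 1 to 20 of them, each of 5 numbers: dx, dy, dz in m, then a turn about the tool's z in rad, then the opening from 0.0 (shut) to 1.0 (fully open); each row shifts and turns the commanded pose from where the row before left it, along the tool's axes as they then stand; what a row does not reach is not made up. A row lasts 1/10 s, in which the tool goes at most 0.05 m and 0.15 rad, less where a joint would pass 70% of its speed; a pose out of reach is approached as far as the arm can. The fingers move at their own pace and stop on an object; FORCE is the grip in N (left out, the last holds). Time passes only in rows, so rows that do not move let the fingers close. It prints the time, the measured TCP pose, the force, the opening and the grip force at its end.
- bot.get_obs(): the state, without advancing time (a new reading comes with each control period).
- bot.read_camera(name): name is "scene" or "top"; returns the picture (384x512x3 uint8, blue, green, red); there is no depth.
- bot.camera_info(name): a dict with "vertical_fov" (degrees; the focal length in pixels is half the picture's height over the tangent of half this angle, whatever the lens; pixels are square), "cx", "cy" (the principal point, pixels), "view" (4x4, takes a point from world to camera coordinates). Camera axes: x right, y up, looking along -z (the intrinsics and any distortion apply to the point x, -y, -z); pixel columns grow to the right and rows downward; lengths in m; the calibration is good to about 2 mm. A picture is of the moment at which its call begins. camera_info takes no time and is no camera call.
- bot.hand_in(): hands the job in; it is judged then, once.
The state is a dict: "t": time; "q": joint angles; "joint_vel": joint speeds; "joint_torque": joint torques, N m; "eef_pos": TCP position; "tool_rot": TCP orientation; "contact_force": force on the tool from outside, world axes, zero at the start; "torque": the same for the moment, N m; "gripper_width": opening from 0.0 (shut) to 1.0 (fully open); "grasp_force": force on a finger pad.
Only numpy, scipy, OpenCV 4.12 (cv2) and the standard library are available. Lean on these libraries where they do the work, as an engineer would, in place of code of your own. Each camera call takes 0.05 s, during which the arm holds its last target. There are 200 camera calls.

### The job

The upside-down planter on the board is about to get a drain hole, so touch it off where it stands: slide the red, the blue and the yellow feeler in until the brass tip of each just touches the planter's rim. Leave all three feelers there, do not shift the planter, and leave the mug, jar and brush alone.

Things in the scene. Friction and masses are not known exactly. Their poses are not given: they have to be found in the camera images.
- board: Round plywood drilling board, 320 mm across and 18 mm thick, fixed to the bench. Origin: centre of its underside. Three feelers run in aluminium guides on it, each straight along a radius: the red one lies at 0 degrees, the blue at 120 and the yellow at 240, counted counter-clockwise seen from above from the board's own x axis.
- planter: Fired terracotta planter standing upside down, loose, near the middle of the board (within 17 mm of its centre), 0.8 to 1.2 kg. 85 mm high; its round rim, at the bottom, is 100 mm across and straight-sided for 34 mm; above that it narrows to 74 mm. A black cross marks its upper face. Origin: on its axis, at its underside, 18 mm above the bench.
- tip_red (a point): Centre of the brass ball (14 mm across) at the inner tip of the red feeler, 40 mm above the bench, so level with the planter's rim. The ball touches the rim when its centre is 57 mm horizontally from the planter's axis. The point's own x axis points outward along the feeler's guide.
- tab_red (a point): Middle of the top edge of the red feeler's upright thumb tab, 92 mm above the bench; it is 26 mm outward of the ball's centre. The tab is 10 mm thick along the guide, 32 mm wide across it, and stands clear of its 25 mm wide carriage (carriage top 33 mm above the bench), so it can be pushed from its outer side.
- feeler_red (a joint): Travel of the red feeler in m: 0 = fully out (ball centre 100 mm from the board's centre), growing as it slides in, at most 0.066. It slides with about 1.5 N of friction and stays where it is left.
- tip_blue (a point): Centre of the brass ball (14 mm across) at the inner tip of the blue feeler, 40 mm above the bench, so level with the planter's rim. The ball touches the rim when its centre is 57 mm horizontally from the planter's axis. The point's own x axis points outward along the feeler's guide.
- tab_blue (a point): Middle of the top edge of the blue feeler's upright thumb tab, 92 mm above the bench; it is 26 mm outward of the ball's centre. The tab is 10 mm thick along the guide, 32 mm wide across it, and stands clear of its 25 mm wide carriage (carriage top 33 mm above the bench), so it can be pushed from its outer side.
- feeler_blue (a joint): Travel of the blue feeler in m: 0 = fully out (ball centre 100 mm from the board's centre), growing as it slides in, at most 0.066. It slides with about 1.5 N of friction and stays where it is left.
- tip_yellow (a point): Centre of the brass ball (14 mm across) at the inner tip of the yellow feeler, 40 mm above the bench, so level with the planter's rim. The ball touches the rim when its centre is 57 mm horizontally from the planter's axis. The point's own x axis points outward along the feeler's guide.
- tab_yellow (a point): Middle of the top edge of the yellow feeler's upright thumb tab, 92 mm above the bench; it is 26 mm outward of the ball's centre. The tab is 10 mm thick along the guide, 32 mm wide across it, and stands clear of its 25 mm wide carriage (carriage top 33 mm above the bench), so it can be pushed from its outer side.
- feeler_yellow (a joint): Travel of the yellow feeler in m: 0 = fully out (ball centre 100 mm from the board's centre), growing as it slides in, at most 0.066. It slides with about 1.5 N of friction and stays where it is left.
- mug: White mug, 76 mm across, 85 mm high, standing beside the board. Bystander. Origin: centre of its underside.
- jar: Blue glaze jar with white cap, 68 mm across, 95 mm high, standing beside the board. Bystander. Origin: centre of its underside.
- brush: Flat brush, about 200 mm long, lying left of the board. Bystander.

How it is judged:
By the outcome, as a careful person would: the job done as asked, in the order asked, and still so for the second after the job is handed in, with the robot touching nothing.
It also fails if it takes over 53 s, if anything falls off the work surface, if the arm or the gripper's body presses on something with over 40 N, if the wrist force passes 120 N, or if a joint passes its speed limit or range.

## Working session

There is one attempt and no reset: what is moved stays moved. The work goes in short steps, Python scripts to look and compute and a shell command to move; the robot and the scene stay as the last step left them, time stands still between calls to the robot, and variables do not carry over. Pictures are saved under pics/ and viewed, at most 10 in all, crops included, and the job is handed in when it is done.

```bash
ls; mkdir -p pics
python3 - <<'E'
from station import bot
import cv2,numpy as np
for n in("scene","top"):
    cv2.imwrite(f"pics/{n}0.png",bot.read_camera(n)); i=bot.camera_info(n); print(n,{k:(np.round(v,4).tolist() if k=='view' else v) for k,v in i.items()})
o=bot.get_obs(); print(o)
E
```

```text
nudge.py
pics
station.py
scene {'vertical_fov': 49.89878008622473, 'cx': 257.1437060313981, 'cy': 190.51400408429498, 'view': [[-0.03, 0.9995, -0.0054, 0.0393], [-0.8657, -0.0233, 0.5, 0.4644], [0.4996, 0.0196, 0.866, -1.6542], [0.0, 0.0, 0.0, 1.0]]}
top {'vertical_fov': 55.68493100613025, 'cx': 249.26477449959617, 'cy': 190.70439588304984, 'view': [[-0.0043, -1.0, -0.0064, 0.0117], [0.9842, -0.0053, 0.177, -0.5852], [-0.177, -0.0056, 0.9842, -0.9875], [0.0, 0.0, 0.0, 1.0]]}
{'t': 0.1, 'q': array([-1.22411547,  0.47774017,  0.02234588,  1.55635659, -0.0115114 ,
        1.10932398, -0.08311548]), 'joint_vel': array([-3.64798012e-04, -2.07723197e-03,  9.47459486e-04, -2.37966950e-03,
       -1.61093352e-04,  2.23521153e-04, -6.10967023e-05]), 'joint_torque': array([ 3.85170497e-03, -5.97756708e+01,  1.61342919e+00, -2.81954205e+01,
        1.27842525e-02,  5.05714313e-03,  1.34475710e-05]), 'eef_pos': array([0.29627383, 0.60589531, 0.23040607]), 'tool_rot': array([-1.34633222e-04,  2.25437494e-01,  9.74257263e-01, -8.39259060e-04]), 'contact_force': array([-0.56334819,  0.16184402, -0.23323375]), 'torque': array([-0.00318995, -0.04394119, -0.00218833]), 'grasp_force': 0.0, 'gripper_width': 0.9974540403426178}
```

View pics/scene0.png

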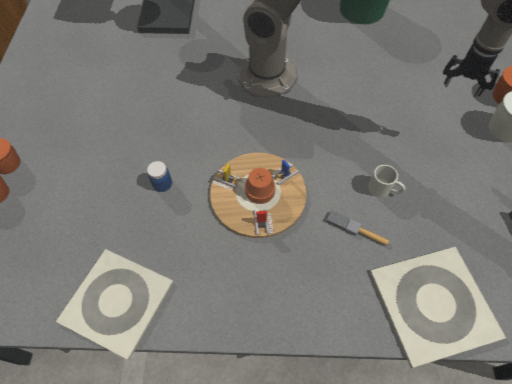

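View pics/top0.png

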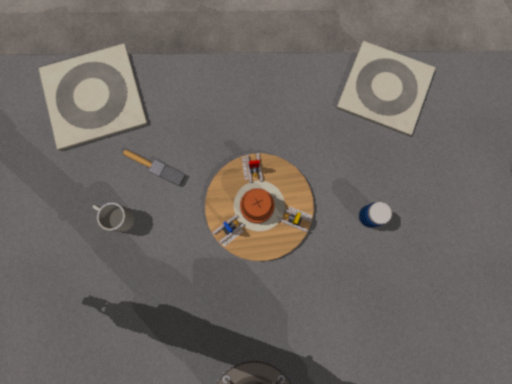

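Run:
```python
import cv2,numpy as np
a=cv2.imread("pics/top0.png")[145:270,195:325];b=cv2.imread("pics/scene0.png")[145:245,200:320]
a=cv2.resize(a,(400*130//125,400),interpolation=cv2.INTER_CUBIC);b=cv2.resize(b,(384,320),interpolation=cv2.INTER_CUBIC)
c=np.zeros((400,800,3),np.uint8);c[:,:416]=a;c[:320,416:]=b;cv2.imwrite("pics/c.png",c)
```

```text
(no output)
```

View pics/c.png

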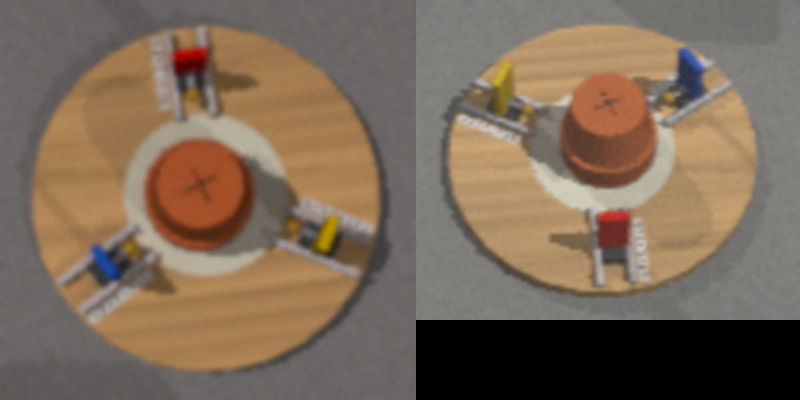

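```bash
cat > h.py <<'E'
import cv2,numpy as np
from station import bot
def ray(n,uv,z):
    i=bot.camera_info(n);f=192/np.tan(np.radians(i["vertical_fov"]/2));V=np.array(i["view"]);R=V[:3,:3];c=-R.T@V[:3,3]
    uv=np.atleast_2d(uv).astype(float)
    d=np.c_[(uv[:,0]-i["cx"])/f,-(uv[:,1]-i["cy"])/f,-np.ones(len(uv))]@R
    return c+d*((z-c[2])/d[:,2])[:,None]
def circ(p):
    s=np.linalg.lstsq(np.c_[2*p[:,:2],np.ones(len(p))],(p[:,:2]**2).sum(1),rcond=None)[0]
    r=np.sqrt(s[2]+s[0]**2+s[1]**2);return s[:2],r,np.std(np.linalg.norm(p[:,:2]-s[:2],axis=1)-r)
def meas(n,im,box):
    x0,y0,x1,y1=box;k=8
    c=cv2.resize(im[y0:y1,x0:x1],None,fx=k,fy=k,interpolation=cv2.INTER_CUBIC)
    px=lambda p:(np.asarray(p,float).reshape(-1,2)+.5)/k-.5+[x0,y0]
    H=cv2.cvtColor(c,cv2.COLOR_BGR2HSV);h,s,v=[H[...,j].astype(int) for j in range(3)]
    out={}
    big=lambda m:max(cv2.findContours(m.astype(np.uint8),0,1)[0],key=cv2.contourArea)
    w=big((s>75)&(v>60)&(h<28));hu=cv2.convexHull(w)
    out["board"]=circ(ray(n,px(hu),.018))
    m={"red":((h<5)|(h>174))&(s>195),"blue":(h>105)&(h<130)&(s>130),"yellow":(h>22)&(h<32)&(s>200)}
    for q,a in m.items():
        a=big(a);M=cv2.moments(a);p=px([M["m10"]/M["m00"],M["m01"]/M["m00"]])
        out[q]=(p[0].round(1),ray(n,p,.088)[0].round(4),cv2.contourArea(a)/k/k)
    pl=(h>=4)&(h<14)&(s>150);a=big(pl);out["planter"]=(cv2.boundingRect(a),px(cv2.minEnclosingCircle(a)[0])[0])
    return out,c,H
E
python3 - <<'E'
from h import *
for n,b in(("top",(195,145,325,270)),("scene",(200,145,320,245))):
    o,c,H=meas(n,cv2.imread(f"pics/{n}0.png"),b)
    for k in o:print(n,k,o[k])
    for q in [(190,60),(200,160),(195,215),(175,232),(330,232),(300,300)] if n=="top" else [(194,90),(180,160),(195,230),(85,85)]:
        s=c.shape[0]/(400 if n=="top" else 320);print(q,H[int(q[1]*s),int(q[0]*s)],end=' ')
E
```

```text
top board (array([ 0.47605501, -0.02848029]), np.float64(0.10316033470984433), np.float64(0.022323375218950794))
top red (array([254. , 163.3]), array([ 0.6566, -0.0048,  0.088 ]), 56.8046875)
top blue (array([227.7, 227.1]), array([0.4789, 0.0675, 0.088 ]), 42.4921875)
top yellow (array([296.5, 218.4]), array([ 0.5015, -0.1195,  0.088 ]), 48.4375)
top planter ((365, 353, 267, 270), array([256.81403351, 205.4482193 ]))
(190, 60) [  2 255 106] (200, 160) [ 10 188 163] (195, 215) [  9 187 162] (175, 232) [ 11 203  98] (330, 232) [ 24 255 179] (300, 300) [ 15 131 171] scene board (array([ 0.55511079, -0.02052429]), np.float64(0.1591043674458611), np.float64(0.0007623899132502057))
scene red (array([259.7, 212.7]), array([ 0.6649, -0.0113,  0.088 ]), 4.9375)
scene blue (array([285.4, 163.6]), array([0.4849, 0.0671, 0.088 ]), 17.8828125)
scene yellow (array([226.2, 168.2]), array([ 0.5079, -0.1231,  0.088 ]), 0.0546875)
scene planter ((388, 187, 201, 157), array([261.32442093, 180.12482452]))
(194, 90) [  9 157 180] (180, 160) [ 10 134 101] (195, 230) [  3 173 106] (85, 85) [ 25 189 155]
```

Run:
```python
s=open('h.py').read()
s=s.replace('w=big((s>75)&(v>60)&(h<28));hu','w=big(cv2.morphologyEx(((s>70)&(v>40)&(h<34)).astype(np.uint8),3,np.ones((9,9))));hu')
s=s.replace('"red":((h<5)|(h>174))&(s>195)','"red":((h<5)|(h>174))&(s>150)').replace('(h<32)&(s>200)','(h<32)&(s>170)')
s=s.replace("    return out,c,H","""    for t in(120,130,140,150):
        a=big(pl&(v>t));a=cv2.convexHull(a);out["face%d"%t]=circ(ray(n,px(a),.103))
    D=np.zeros(v.shape,np.uint8);M=cv2.moments(a);cv2.circle(D,(int(M["m10"]/M["m00"]),int(M["m01"]/M["m00"])),45 if n=="top" else 36,1,-1)
    wt=np.clip(np.percentile(v[D>0],60)-12-v,0,None)*D;yy,xx=np.indices(v.shape);out["cross"]=ray(n,px([(wt*xx).sum()/wt.sum(),(wt*yy).sum()/wt.sum()]),.103)[0]
    return out,c,H""")
open('h.py','w').write(s)
from h import *
for n,b in(("top",(195,145,325,270)),("scene",(200,145,320,245))):
    o,c,H=meas(n,cv2.imread(f"pics/{n}0.png"),b)
    for k in o:print(n,k,o[k])
```

```text
top board (array([ 0.56574593, -0.04264051]), np.float64(0.1361822597620082), np.float64(0.010721797297901884))
top red (array([254. , 163.5]), array([ 0.6561, -0.0049,  0.088 ]), 67.625)
top blue (array([227.7, 227.1]), array([0.4789, 0.0675, 0.088 ]), 42.4921875)
top yellow (array([296.5, 218.4]), array([ 0.5017, -0.1195,  0.088 ]), 54.203125)
top planter ((365, 353, 267, 270), array([256.81403351, 205.4482193 ]))
top face120 (array([ 0.53672655, -0.00850179]), np.float64(0.0439582463171945), np.float64(0.002785954304122593))
top face130 (array([ 0.53735363, -0.00796105]), np.float64(0.04342158867189128), np.float64(0.0027594796748784053))
top face140 (array([ 0.54625471, -0.01125058]), np.float64(0.03696923650976876), np.float64(0.0009873535780728037))
top face150 (array([ 0.54598373, -0.01254126]), np.float64(0.03570412031756614), np.float64(0.0007788871869702283))
top cross [ 0.54384724 -0.0132503   0.103     ]
scene board (array([ 0.5549859 , -0.02058059]), np.float64(0.1594892630557531), np.float64(0.0007928428307976359))
scene red (array([261.3, 215.8]), array([ 0.6752, -0.0062,  0.088 ]), 80.2265625)
scene blue (array([285.4, 163.6]), array([0.4849, 0.0671, 0.088 ]), 17.8828125)
scene yellow (array([226.9, 170. ]), array([ 0.5144, -0.1206,  0.088 ]), 38.8125)
scene planter ((388, 187, 201, 157), array([261.32442093, 180.12482452]))
scene face120 (array([ 0.55346756, -0.00926852]), np.float64(0.03904739166364012), np.float64(0.004058595792763854))
scene face130 (array([ 0.54973328, -0.0136417 ]), np.float64(0.035771280625297296), np.float64(0.0011190849433691686))
scene face140 (array([ 0.5494515 , -0.01363974]), np.float64(0.03554524932378586), np.float64(0.0008250876906685334))
scene face150 (array([ 0.54891611, -0.0137054 ]), np.float64(0.03514281466148395), np.float64(0.0006280686579567218))
scene cross [ 0.5463257  -0.01538834  0.103     ]
```

```bash
R='[-0.0315,-0.0183,0,0,0]'; python3 nudge.py '[[-0.0315,-0.0183,0,0,0],[-0.0315,-0.0183,0,0,0],[-0.0315,-0.0183,0,0,0],[-0.0315,-0.0183,0,0,0],[-0.0315,-0.0183,0,0,0],[-0.0315,-0.0183,0,0,0],[-0.0315,-0.0183,0,0,0],[-0.0315,-0.0183,0,0,0],[-0.0315,-0.0183,0,0,0],[-0.0315,-0.0183,0,0,0],[-0.0315,-0.0183,0,0,0],[-0.0315,-0.0183,0,0,0],[-0.0315,-0.0183,0,0,0],[-0.0315,-0.0183,0,0,0],[-0.0315,-0.0183,0,0,0],[-0.0315,-0.0183,0,0,0],[-0.0315,-0.0183,0,0,0],[-0.0315,-0.0183,0,0,0],[-0.0315,-0.0183,0,0,0],[-0.0315,-0.0183,0,0,0]]' 30
```

```text
t: 2.1
eef_pos: [0.702, -0.0004, 0.2307]
tool_rot: [-0.0, 0.225, 0.974, -0.0]
contact_force: [0.8, 2.0, 1.6]
gripper_width: -0.003
grasp_force: 0.0
```

```bash
python3 nudge.py '[[0,0,0.034,-0.1465,0],[0,0,0.034,-0.1465,0],[0,0,0.034,-0.1465,0],[0,0,0.034,-0.1465,0],[0,0,0.034,0,0],[0,0,0.006,0,0],[0,0,0,0,0],[0,0,0,0,0]]'
python3 - <<'E'
from h import *
for n in("scene","top"):cv2.imwrite(f"pics/{n}1.png",bot.read_camera(n))
a=[bot.get_obs()["contact_force"].round(2).tolist()];print(a)
s=cv2.imread("pics/scene1.png")[140:250,195:325];t=cv2.imread("pics/top1.png")[140:270,190:330]
cv2.imwrite("pics/d.png",np.hstack([cv2.resize(s,(400,338),interpolation=2),cv2.resize(t,(364,338),interpolation=2)]))
# white rails and rest for angle: rail mask hull in top0
im=cv2.imread("pics/top0.png");H=cv2.cvtColor(im,cv2.COLOR_BGR2HSV)
m=((H[...,1]>70)&(H[...,2]>40)&(H[...,0]<34)).astype(np.uint8);m[:145]=0;m[270:]=0;m[:,:195]=0;m[:,325:]=0
n_,l,st,ce=cv2.connectedComponentsWithStats(m);ys,xs=np.where(np.isin(l,[i for i in range(1,n_) if st[i,4]>20]))
hu=cv2.convexHull(np.c_[xs,ys].astype(np.int32));print(circ(ray("top",hu.reshape(-1,2),.018)))
E
```

```text
t: 2.9
eef_pos: [0.7029, 0.0008, 0.057]
tool_rot: [0.001, -0.065, 0.998, -0.0]
contact_force: [-0.4, 0.5, 1.2]
gripper_width: -0.004
grasp_force: 0.0
[[0.82, 0.26, 0.44]]
(array([ 0.54787126, -0.01928441]), np.float64(0.1602297813101413), np.float64(0.0005378714629774523))
```

View pics/d.png

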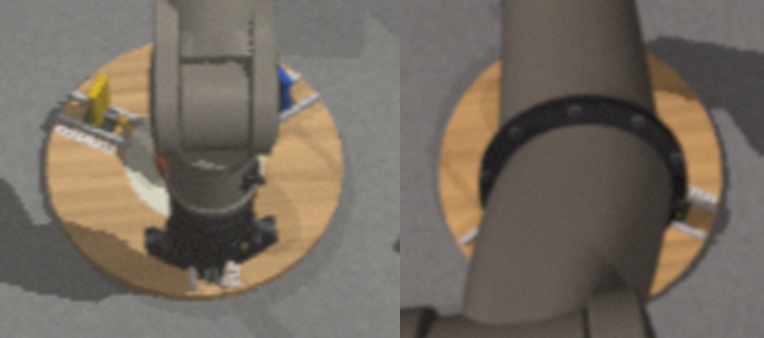

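```bash
cat >> h.py <<'E'
def feel(n=5):
    F=[];P=[];T=[]
    for _ in range(n):
        bot.read_camera("scene");o=bot.get_obs();F.append(o["contact_force"]);P.append(o["eef_pos"]);T.append(o["joint_torque"])
    w,x,y,z=o["tool_rot"];X=np.array([1-2*(y*y+z*z),2*(x*y+w*z)]);F=np.array(F)[:,:2]@X
    c=np.array([.5515,-.02]);print("t %.2f"%o["t"],"F along +x: %.2f sd %.2f"%(F.mean(),F.std()),"P",np.mean(P,0).round(5),"proj %.5f"%((np.mean(P,0)[:2]-c)@X),"q-torque",np.mean(T,0).round(2)[[0,1,3]])
E
python3 -c "from h import *;feel(5)"
python3 nudge.py '[[0.01,0,0,0,0],[0.01,0,0,0,0],[0.008,0,0,0,0],[0.005,0,0,0,0],[0.005,0,0,0,0],[0.002,0,0,0,0],[0,0,0,0,0]]'
python3 -c "from h import *;feel(5)"
```

```text
t 3.25 F along +x: 0.01 sd 0.29 P [0.70257 0.00095 0.05682] proj -0.15252 q-torque [ 1.00e-02 -6.72e+01 -2.32e+01]
t: 3.95
eef_pos: [0.6616, -0.0045, 0.0554]
tool_rot: [-0.0, -0.066, 0.998, -0.0]
contact_force: [-0.1, -0.2, -1.3]
gripper_width: -0.003
grasp_force: 0.0
t 4.20 F along +x: 0.00 sd 0.22 P [ 0.66191 -0.00444  0.05526] proj -0.11150 q-torque [  0.   -63.41 -21.91]
```

```bash
python3 nudge.py '[[0.002,0,0,0,0],[0.002,0,0,0,0],[0.002,0,0,0,0]]'
python3 -c "from h import *;feel(5)
im=bot.read_camera('scene');cv2.imwrite('pics/e.png',cv2.resize(im[130:250,190:330],(700,600),interpolation=2))"
```

```text
t: 4.5
eef_pos: [0.6561, -0.0051, 0.0553]
tool_rot: [0.0, -0.066, 0.998, 0.0]
contact_force: [1.8, -0.8, -0.8]
gripper_width: -0.0
grasp_force: 0.8
t 4.75 F along +x: -0.29 sd 0.57 P [ 0.65575 -0.00518  0.05529] proj -0.10529 q-torque [  0.09 -62.67 -21.67]
```

View pics/e.png

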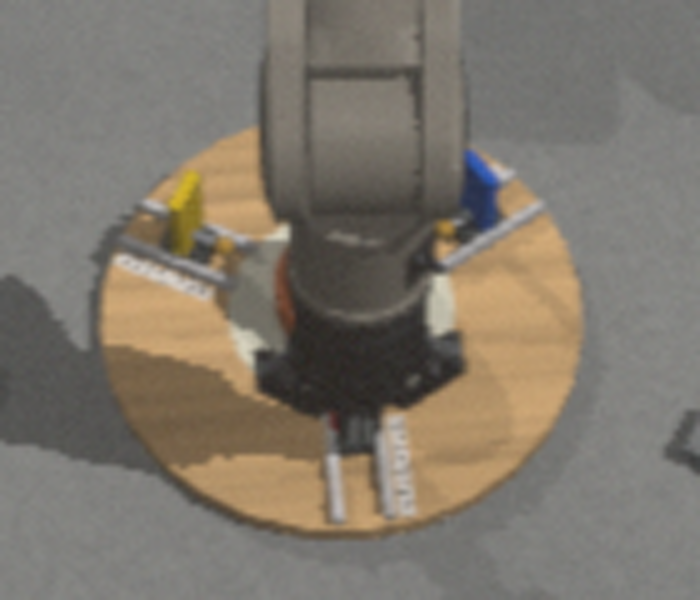

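```bash
for i in 1 2; do python3 nudge.py '[[0.001,0,0,0,0],[0.001,0,0,0,0]]' | grep force
python3 -c "from h import *;feel(4)"; done
for i in 1 2; do python3 nudge.py '[[0.001,0,0,0,0]]' | grep force
python3 -c "from h import *;feel(4)"; done
```

```text
contact_force: [1.5, -0.3, -0.8]
grasp_force: 0.8
t 5.20 F along +x: -1.44 sd 0.61 P [ 0.65411 -0.00547  0.0553 ] proj -0.10363 q-torque [ 4.000e-02 -6.277e+01 -2.126e+01]
contact_force: [1.4, -0.3, -1.3]
grasp_force: 0.8
t 5.60 F along +x: -0.95 sd 0.15 P [ 0.65195 -0.00571  0.0553 ] proj -0.10146 q-torque [ 2.000e-02 -6.241e+01 -2.123e+01]
contact_force: [1.2, -0.1, -1.0]
grasp_force: 0.8
t 5.90 F along +x: -0.80 sd 0.36 P [ 0.65105 -0.00582  0.05531] proj -0.10055 q-torque [ 3.000e-02 -6.229e+01 -2.114e+01]
contact_force: [2.0, 0.2, -0.7]
grasp_force: 0.8
t 6.20 F along +x: -0.98 sd 0.66 P [ 0.65007 -0.00595  0.0553 ] proj -0.09956 q-torque [ 4.000e-02 -6.216e+01 -2.108e+01]
```

```bash
sed -i 's/"q-torque",.*$/"g %.2f"%o["grasp_force"])/' h.py
for i in 1 2 3; do python3 nudge.py '[[0.0007,0,0,0,0]]' | grep force
python3 -c "from h import *;feel(4)"; done
```

```text
contact_force: [1.3, 0.2, -0.4]
grasp_force: 0.8
t 6.50 F along +x: -1.28 sd 0.26 P [ 0.64939 -0.00604  0.05529] proj -0.09888 g 0.59
contact_force: [1.6, 0.9, 0.6]
grasp_force: 0.8
t 6.80 F along +x: -1.27 sd 0.47 P [ 0.64868 -0.00615  0.05529] proj -0.09816 g 0.59
contact_force: [1.7, 0.7, -0.2]
grasp_force: 0.8
t 7.10 F along +x: -1.34 sd 0.32 P [ 0.64799 -0.00621  0.0553 ] proj -0.09747 g 0.58
```

```bash
python3 nudge.py '[[0.0005,0,0,0,0],[0,0,0,0,0]]' | grep -E "force|pos"
python3 -c "from h import *;feel(3)"
python3 nudge.py '[[0.0005,0,0,0,0],[0,0,0,0,0]]' | grep -E "force|pos"
python3 -c "from h import *;feel(3)"
```

```text
eef_pos: [0.6475, -0.0063, 0.0553]
contact_force: [1.4, 0.1, -1.2]
grasp_force: 0.7
t 7.45 F along +x: -1.39 sd 0.19 P [ 0.64753 -0.00627  0.05531] proj -0.09700 g 0.61
eef_pos: [0.647, -0.0063, 0.0553]
contact_force: [1.5, 0.5, 0.4]
grasp_force: 0.7
t 7.80 F along +x: -1.60 sd 0.59 P [ 0.64701 -0.00634  0.05529] proj -0.09648 g 0.63
```

```bash
python3 nudge.py '[[0.0005,0,0,0,0],[0,0,0,0,0]]' | grep -E "force|pos"
python3 -c "from h import *;feel(3)"
python3 nudge.py '[[0.0005,0,0,0,0],[0,0,0,0,0]]' | grep -E "force|pos"
python3 -c "from h import *;feel(3)"
```

```text
eef_pos: [0.6465, -0.0064, 0.0553]
contact_force: [1.7, 0.1, -0.9]
grasp_force: 0.7
t 8.15 F along +x: -1.43 sd 0.61 P [ 0.64653 -0.0064   0.0553 ] proj -0.09599 g 0.62
eef_pos: [0.646, -0.0065, 0.0553]
contact_force: [1.5, 0.5, -0.8]
grasp_force: 0.7
t 8.50 F along +x: -1.11 sd 0.25 P [ 0.64601 -0.00647  0.05529] proj -0.09547 g 0.62
```

```bash
python3 nudge.py '[[0.0005,0,0,0,0]]' | grep -E "force|pos"
python3 nudge.py '[[0.0005,0,0,0,0],[0,0,0,0,0]]' | grep -E "force|pos"
python3 -c "from h import *;feel(2)"
```

```text
eef_pos: [0.6457, -0.0065, 0.0553]
contact_force: [1.8, -0.5, -0.6]
grasp_force: 0.8
eef_pos: [0.645, -0.0066, 0.0553]
contact_force: [1.9, 0.3, -0.6]
grasp_force: 0.6
t 8.90 F along +x: -1.36 sd 0.15 P [ 0.64501 -0.00663  0.05531] proj -0.09445 g 0.57
```

```bash
python3 nudge.py '[[0.0005,0,0,0,0]]' | grep -E "force|pos"
python3 nudge.py '[[0.0005,0,0,0,0],[0,0,0,0,0]]' | grep -E "force|pos"
python3 -c "from h import *;feel(2)
im=bot.read_camera('scene');cv2.imwrite('pics/s2.png',im)"
```

```text
eef_pos: [0.6446, -0.0067, 0.0553]
contact_force: [1.4, 1.0, -0.2]
grasp_force: 0.8
eef_pos: [0.644, -0.0067, 0.0553]
contact_force: [0.8, 0.0, -0.7]
grasp_force: 0.6
t 9.30 F along +x: -1.12 sd 0.23 P [ 0.64401 -0.00671  0.05529] proj -0.09345 g 0.57
```

```bash
python3 nudge.py '[[0.0005,0,0,0,0]]' | grep -E "force|pos"
python3 nudge.py '[[0.0005,0,0,0,0]]' | grep -E "force|pos"
python3 -c "from h import *;feel(2)"
```

```text
eef_pos: [0.6437, -0.0068, 0.0553]
contact_force: [1.4, 0.7, -0.3]
grasp_force: 0.8
eef_pos: [0.6433, -0.0068, 0.0553]
contact_force: [2.6, 1.0, -1.1]
grasp_force: 1.5
t 9.65 F along +x: -2.81 sd 0.66 P [ 0.6433  -0.00681  0.05531] proj -0.09273 g 1.20
```

```bash
python3 nudge.py '[[0.0005,0,0,0,0]]' | grep -E "force|pos"
python3 nudge.py '[[0.0005,0,0,0,0]]' | grep -E "force|pos"
python3 -c "from h import *;feel(2)"
```

```text
eef_pos: [0.6432, -0.0068, 0.0554]
contact_force: [4.9, 0.9, -3.4]
grasp_force: 2.4
eef_pos: [0.6431, -0.0068, 0.0554]
contact_force: [6.8, 0.4, -5.6]
grasp_force: 3.3
t 9.95 F along +x: -5.87 sd 0.37 P [ 0.6431  -0.00683  0.05536] proj -0.09253 g 2.83
```

```bash
python3 nudge.py '[[0.0005,0,0,0,0]]' | grep -E "force|pos"
python3 nudge.py '[[0.0005,0,0,0,0]]' | grep -E "force|pos"
python3 -c "from h import *;feel(2)"
```

```text
eef_pos: [0.6431, -0.0068, 0.0554]
contact_force: [7.8, 0.3, -4.9]
grasp_force: 4.0
eef_pos: [0.6429, -0.0068, 0.0554]
contact_force: [7.3, 1.9, -6.5]
grasp_force: 4.0
t 10.25 F along +x: -7.96 sd 0.13 P [ 0.64279 -0.00687  0.05543] proj -0.09222 g 3.83
```

```bash
python3 nudge.py '[[-0.01,0,0,0,0],[-0.02,0,0,0,0],[0,0,-0.02,0.1496,0],[0,0,-0.04,0.1496,0],[0,0,-0.04,0.1496,0],[0,0,0,0.1496,0],[0,0,0,0.1496,0],[0,0,0,0.1496,0],[0,0,0,0.1496,0],[0.0359,-0.0178,0,0,0],[0.0359,-0.0178,0,0,0],[0.0359,-0.0178,0,0,0],[0.0359,-0.0178,0,0,0],[0.0359,-0.0178,0,0,0],[0.0359,-0.0178,0,0,0],[0,0,0,0,0]]'
python3 - <<'E'
from h import *
for n in("scene","top"):cv2.imwrite(f"pics/{n}3.png",bot.read_camera(n))
s=cv2.imread("pics/scene3.png")[140:250,195:325];t=cv2.imread("pics/top3.png")[140:270,190:330]
cv2.imwrite("pics/f.png",np.hstack([cv2.resize(s,(400,338),interpolation=2),cv2.resize(t,(364,338),interpolation=2)]))
E
```

```text
t: 11.85
eef_pos: [0.4497, 0.1044, 0.1547]
tool_rot: [-0.003, 0.44, 0.898, -0.001]
contact_force: [-0.1, -0.6, 0.0]
gripper_width: 0.001
grasp_force: 0.0
```

View pics/f.png

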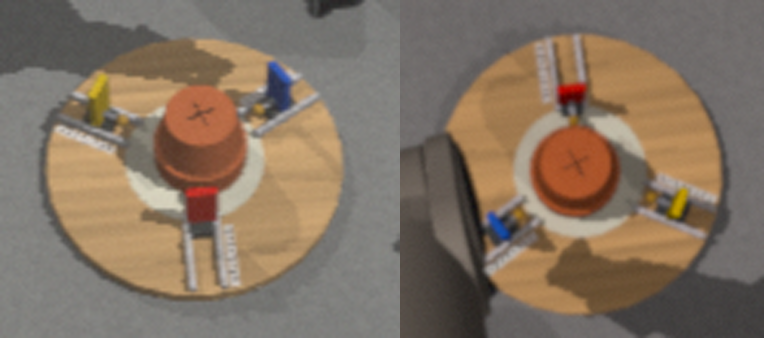

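```bash
python3 nudge.py '[[0,0.005,0.03,0,0],[0,0,0.035,0,0],[0,0,0.03,0,0],[0,0,0.0045,0,0],[-0.01,0,0,0,0],[-0.01,0,0,0,0],[-0.005,0,0,0,0],[-0.005,0,0,0,0],[0,0,0,0,0]]'
python3 - <<'E'
from h import *
feel(3)
for n,b in(("top",(195,145,325,270)),("scene",(200,145,320,245))):
  for k in "03":
    o=meas(n,cv2.imread(f"pics/{n}{k}.png"),b)[0]
    print(n,k,o["cross"].round(4),o["face150"][0].round(4),o["planter"][1].round(2),o["red"][1],o["blue"][1],o["yellow"][1])
E
```

```text
t: 12.85
eef_pos: [0.4783, 0.0813, 0.0566]
tool_rot: [0.001, 0.443, 0.897, 0.001]
contact_force: [-0.0, -0.8, 0.0]
gripper_width: 0.003
grasp_force: 0.0
t 13.00 F along +x: -0.37 sd 0.16 P [0.47743 0.08178 0.05618] proj 0.12584 g 0.00
top 0 [ 0.5438 -0.0133  0.103 ] [ 0.546  -0.0125] [256.81 205.45] [ 0.6561 -0.0049  0.088 ] [0.4789 0.0675 0.088 ] [ 0.5017 -0.1195  0.088 ]
top 3 [ 0.5427 -0.0139  0.103 ] [ 0.5456 -0.0123] [257.29 204.96] [ 0.6219 -0.0089  0.088 ] [0.4789 0.0675 0.088 ] [ 0.5017 -0.1196  0.088 ]
scene 0 [ 0.5463 -0.0154  0.103 ] [ 0.5489 -0.0137] [261.32 180.12] [ 0.6752 -0.0062  0.088 ] [0.4849 0.0671 0.088 ] [ 0.5144 -0.1206  0.088 ]
scene 3 [ 0.5454 -0.0151  0.103 ] [ 0.5484 -0.0137] [259.76 178.68] [ 0.6401 -0.011   0.088 ] [0.4853 0.0673 0.088 ] [ 0.5169 -0.1205  0.088 ]
```

```bash
python3 nudge.py '[[-0.003,0,0,0,0],[-0.003,0,0,0,0],[-0.002,0,0,0,0],[-0.001,0,0,0,0],[-0.001,0,0,0,0],[0,0,0,0,0]]'|grep -E "force|pos"
python3 -c "from h import *;feel(3)"
```

```text
eef_pos: [0.4833, 0.0737, 0.0557]
contact_force: [-0.9, 0.4, -0.3]
grasp_force: 0.4
t 13.75 F along +x: 0.26 sd 0.13 P [0.48335 0.07375 0.05575] proj 0.11587 g 0.14
```

```bash
python3 nudge.py '[[-0.001,0,0,0,0],[-0.001,0,0,0,0]]'|grep -E "force|pos"
python3 nudge.py '[[-0.0007,0,0,0,0]]'|grep -E "force|pos"
```

```text
eef_pos: [0.4843, 0.0724, 0.0558]
contact_force: [-1.6, 1.3, -0.5]
grasp_force: 0.8
eef_pos: [0.4849, 0.0718, 0.0558]
contact_force: [-1.9, 0.6, 1.8]
grasp_force: 0.8
```

```bash
python3 nudge.py '[[-0.0005,0,0,0,0]]'|grep -E "force|pos"
python3 nudge.py '[[-0.0005,0,0,0,0]]'|grep -E "force|pos"
```

```text
eef_pos: [0.4852, 0.0713, 0.0558]
contact_force: [-1.9, 1.5, 0.6]
grasp_force: 0.8
eef_pos: [0.4855, 0.0709, 0.0557]
contact_force: [-1.2, 1.4, 0.3]
grasp_force: 0.8
```

```bash
ok(){ grep -E "pos|grasp" | tee o; grep -q 'grasp_force: 0' o; }
python3 nudge.py '[[-0.0005,0,0,0,0]]'|ok && python3 nudge.py '[[-0.0005,0,0,0,0]]'|ok && python3 nudge.py '[[-0.0005,0,0,0,0]]'|ok && python3 nudge.py '[[-0.0005,0,0,0,0]]'|ok && python3 nudge.py '[[-0.0004,0,0,0,0]]'|ok && python3 nudge.py '[[-0.0004,0,0,0,0]]'|ok && python3 nudge.py '[[-0.0004,0,0,0,0]]'|ok && python3 nudge.py '[[-0.0004,0,0,0,0]]'|ok && python3 nudge.py '[[-0.0004,0,0,0,0]]'|ok && python3 nudge.py '[[-0.0004,0,0,0,0]]'|ok && python3 nudge.py '[[-0.0004,0,0,0,0]]'|ok
python3 -c "from h import *;feel(2)"
```

```text
eef_pos: [0.4858, 0.0705, 0.0557]
grasp_force: 0.8
eef_pos: [0.4861, 0.0702, 0.0558]
grasp_force: 0.8
eef_pos: [0.4864, 0.0697, 0.0558]
grasp_force: 0.8
eef_pos: [0.4867, 0.0694, 0.0558]
grasp_force: 0.8
eef_pos: [0.487, 0.069, 0.0558]
grasp_force: 0.8
eef_pos: [0.4872, 0.0687, 0.0558]
grasp_force: 0.8
eef_pos: [0.4874, 0.0684, 0.0558]
grasp_force: 0.8
eef_pos: [0.4877, 0.0681, 0.0558]
grasp_force: 0.8
eef_pos: [0.4878, 0.0679, 0.0558]
grasp_force: 1.4
t 15.25 F along +x: 1.84 sd 0.41 P [0.48783 0.06787 0.05576] proj 0.10848 g 1.07
```

```bash
python3 nudge.py '[[0.01,0,0,0,0],[0.02,0,0,0,0],[0,0,-0.02,0.1496,0],[0,0,-0.04,0.1496,0],[0,0,-0.04,0.1496,0],[0,0,0,0.1496,0],[0,0,0,0.1496,0],[0,0,0,0.1496,0],[0,0,0,0.1496,0],[0,0,0,0,0],[-0.0378,0.01975,0,0,0],[-0.0378,0.01975,0,0,0],[-0.0378,0.01975,0,0,0],[-0.0378,0.01975,0,0,0],[-0.0378,0.01975,0,0,0],[-0.0378,0.01975,0,0,0],[0,0,0,0,0],[0,0,0,0,0]]'
python3 - <<'E'
from h import *
feel(1)
for n in("scene","top"):cv2.imwrite(f"pics/{n}4.png",bot.read_camera(n))
for n,b in(("top",(195,145,325,270)),("scene",(200,145,320,245))):
  for k in "034":
    o=meas(n,cv2.imread(f"pics/{n}{k}.png"),b)[0]
    print(n,k,o["cross"].round(4),o["face150"][0].round(4),o["red"][1],o["blue"][1],o["yellow"][1])
E
```

```text
t: 17.05
eef_pos: [0.4923, -0.1642, 0.1557]
tool_rot: [0.0, 0.831, 0.556, -0.0]
contact_force: [-0.4, 0.5, -0.5]
gripper_width: 0.003
grasp_force: 0.0
t 17.10 F along +x: 1.02 sd 0.00 P [ 0.4924  -0.16266  0.15558] proj -0.15442 g 0.00
top 0 [ 0.5438 -0.0133  0.103 ] [ 0.546  -0.0125] [ 0.6561 -0.0049  0.088 ] [0.4789 0.0675 0.088 ] [ 0.5017 -0.1195  0.088 ]
top 3 [ 0.5427 -0.0139  0.103 ] [ 0.5456 -0.0123] [ 0.6219 -0.0089  0.088 ] [0.4789 0.0675 0.088 ] [ 0.5017 -0.1196  0.088 ]
top 4 [ 0.5426 -0.014   0.103 ] [ 0.5447 -0.0118] [ 0.6221 -0.0092  0.088 ] [0.4912 0.0513 0.088 ] [ 0.5016 -0.1195  0.088 ]
scene 0 [ 0.5463 -0.0154  0.103 ] [ 0.5489 -0.0137] [ 0.6752 -0.0062  0.088 ] [0.4849 0.0671 0.088 ] [ 0.5144 -0.1206  0.088 ]
scene 3 [ 0.5454 -0.0151  0.103 ] [ 0.5484 -0.0137] [ 0.6401 -0.011   0.088 ] [0.4853 0.0673 0.088 ] [ 0.5169 -0.1205  0.088 ]
scene 4 [ 0.5455 -0.0151  0.103 ] [ 0.5487 -0.0136] [ 0.6402 -0.0109  0.088 ] [0.4978 0.051  0.088 ] [ 0.515  -0.1204  0.088 ]
```

```bash
python3 nudge.py '[[0,0,0.03,0,0],[0,0,0.035,0,0],[0,0,0.03,0,0],[0,0,0.0045,0,0],[0.008,0,0,0,0],[0.008,0,0,0,0],[0.006,0,0,0,0],[0.005,0,0,0,0],[0.004,0,0,0,0],[0.004,0,0,0,0],[0.003,0,0,0,0],[0.003,0,0,0,0],[0.003,0,0,0,0],[0.002,0,0,0,0],[0.002,0,0,0,0],[0.001,0,0,0,0],[0,0,0,0,0]]'
python3 -c "from h import *;feel(3)"
```

```text
t: 18.9
eef_pos: [0.5111, -0.1176, 0.0562]
tool_rot: [-0.0, 0.831, 0.556, -0.0]
contact_force: [0.6, -0.8, -0.1]
gripper_width: 0.003
grasp_force: 0.2
t 19.05 F along +x: 0.33 sd 0.54 P [ 0.51091 -0.11757  0.0561 ] proj -0.10568 g 0.00
```

```bash
ok(){ grep -E "pos|grasp" | tee o; grep -q 'grasp_force: 0' o; }
python3 nudge.py '[[0.001,0,0,0,0],[0.001,0,0,0,0],[0.001,0,0,0,0]]'|ok && python3 nudge.py '[[0.001,0,0,0,0]]'|ok && python3 nudge.py '[[0.0007,0,0,0,0]]'|ok && python3 nudge.py '[[0.0007,0,0,0,0]]'|ok && python3 nudge.py '[[0.0005,0,0,0,0]]'|ok && python3 nudge.py '[[0.0005,0,0,0,0]]'|ok && python3 nudge.py '[[0.0004,0,0,0,0]]'|ok && python3 nudge.py '[[0.0004,0,0,0,0]]'|ok && python3 nudge.py '[[0.0004,0,0,0,0]]'|ok && python3 nudge.py '[[0.0004,0,0,0,0]]'|ok && python3 nudge.py '[[0.0004,0,0,0,0]]'|ok && python3 nudge.py '[[0.0004,0,0,0,0]]'|ok && python3 nudge.py '[[0.0004,0,0,0,0]]'|ok && python3 nudge.py '[[0.0004,0,0,0,0]]'|ok
python3 -c "from h import *;feel(2)"
```

```text
eef_pos: [0.5119, -0.1152, 0.0561]
grasp_force: 0.8
eef_pos: [0.5123, -0.1142, 0.0561]
grasp_force: 0.8
eef_pos: [0.5126, -0.1135, 0.0561]
grasp_force: 0.8
eef_pos: [0.513, -0.1128, 0.0562]
grasp_force: 0.8
eef_pos: [0.5133, -0.1124, 0.0562]
grasp_force: 0.8
eef_pos: [0.5136, -0.112, 0.0562]
grasp_force: 0.8
eef_pos: [0.5138, -0.1117, 0.0563]
grasp_force: 0.8
eef_pos: [0.514, -0.1113, 0.0563]
grasp_force: 0.8
eef_pos: [0.5141, -0.111, 0.0563]
grasp_force: 0.8
eef_pos: [0.5143, -0.1106, 0.0563]
grasp_force: 0.8
eef_pos: [0.5144, -0.1102, 0.0563]
grasp_force: 0.8
eef_pos: [0.5146, -0.1098, 0.0563]
grasp_force: 0.8
eef_pos: [0.5147, -0.1095, 0.0563]
grasp_force: 0.8
eef_pos: [0.5149, -0.1091, 0.0563]
grasp_force: 0.8
t 20.75 F along +x: -0.86 sd 0.28 P [ 0.51495 -0.10904  0.0563 ] proj -0.09625 g 0.62
```

```bash
ok(){ grep -E "pos|grasp" | tee o; grep -q 'grasp_force: 0' o; }
python3 nudge.py '[[0.0004,0,0,0,0]]'|ok && python3 nudge.py '[[0.0004,0,0,0,0]]'|ok && python3 nudge.py '[[0.0004,0,0,0,0]]'|ok && python3 nudge.py '[[0.0004,0,0,0,0]]'|ok && python3 nudge.py '[[0.0004,0,0,0,0]]'|ok && python3 nudge.py '[[0.0004,0,0,0,0]]'|ok && python3 nudge.py '[[0.0004,0,0,0,0]]'|ok && python3 nudge.py '[[0.0004,0,0,0,0]]'|ok && python3 nudge.py '[[0.0004,0,0,0,0]]'|ok && python3 nudge.py '[[0.0004,0,0,0,0]]'|ok && python3 nudge.py '[[0.0004,0,0,0,0]]'|ok && python3 nudge.py '[[0.0004,0,0,0,0]]'|ok && python3 nudge.py '[[0.0004,0,0,0,0]]'|ok && python3 nudge.py '[[0.0004,0,0,0,0]]'|ok
python3 -c "from h import *;feel(2)"
```

```text
eef_pos: [0.5151, -0.1088, 0.0563]
grasp_force: 0.8
eef_pos: [0.5153, -0.1084, 0.0563]
grasp_force: 0.8
eef_pos: [0.5154, -0.108, 0.0563]
grasp_force: 0.8
eef_pos: [0.5155, -0.1078, 0.0563]
grasp_force: 1.4
t 21.25 F along +x: -2.41 sd 0.62 P [ 0.51553 -0.10781  0.05633] proj -0.09489 g 1.06
```

```bash
python3 nudge.py '[[-0.01,0,0,0,0],[-0.02,0,0,0,0],[-0.02,0,0,0,0],[0,0,-0.02,0,0],[0,0,-0.04,0,0],[0,0,-0.04,0,0],[-0.04,0,0,0,0],[-0.04,0,0,0,0],[0,0,0,0,0],[0,0,0,0,0]]'
python3 - <<'E'
from h import *
for n in("scene","top"):cv2.imwrite(f"pics/{n}5.png",bot.read_camera(n))
for n,b in(("top",(195,145,325,270)),("scene",(200,145,320,245))):
  for k in "45":
    o=meas(n,cv2.imread(f"pics/{n}{k}.png"),b)[0]
    print(n,k,o["cross"].round(4),o["face150"][0].round(4),o["red"][1],o["blue"][1],o["yellow"][1])
s=cv2.imread("pics/scene5.png")[140:250,195:325];t=cv2.imread("pics/top5.png")[140:270,190:330]
cv2.imwrite("pics/g.png",np.hstack([cv2.resize(s,(400,338),interpolation=2),cv2.resize(t,(364,338),interpolation=2)]))
E
```

```text
t: 22.25
eef_pos: [0.4654, -0.2288, 0.1566]
tool_rot: [0.0, 0.832, 0.555, 0.0]
contact_force: [-0.1, 0.6, -0.4]
gripper_width: 0.002
grasp_force: 0.0
top 4 [ 0.5426 -0.014   0.103 ] [ 0.5447 -0.0118] [ 0.6221 -0.0092  0.088 ] [0.4912 0.0513 0.088 ] [ 0.5016 -0.1195  0.088 ]
top 5 [ 0.5427 -0.0139  0.103 ] [ 0.5454 -0.0125] [ 0.6219 -0.0093  0.088 ] [0.4911 0.0513 0.088 ] [ 0.5149 -0.089   0.088 ]
scene 4 [ 0.5455 -0.0151  0.103 ] [ 0.5487 -0.0136] [ 0.6402 -0.0109  0.088 ] [0.4978 0.051  0.088 ] [ 0.515  -0.1204  0.088 ]
scene 5 [ 0.5455 -0.0151  0.103 ] [ 0.5488 -0.0135] [ 0.6402 -0.0111  0.088 ] [0.4977 0.0509 0.088 ] [ 0.5271 -0.0905  0.088 ]
```

View pics/g.png

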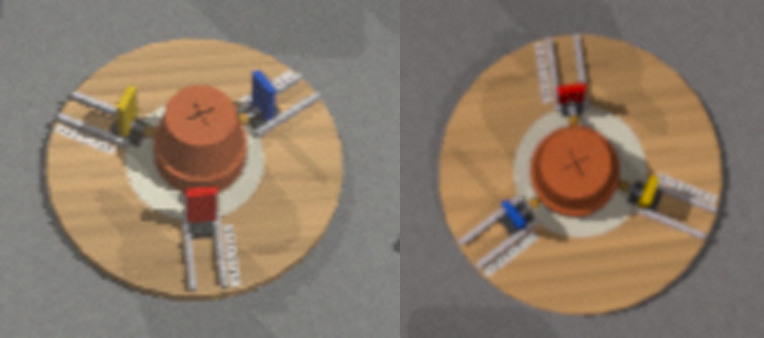

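The picture shows all three tabs in, their balls at the rim, and the arm clear of everything. Handing in.

```bash
python3 -c "from station import bot;print(bot.hand_in())"
```

```text
the job is handed in; nothing more can be done
None
```

I slid the red, blue and yellow feelers in, in that order, until the force reading showed each tip touching the rim, then backed the arm clear and handed in at about 22 s; I pushed the red one slightly past first touch, and by the camera that may have shifted the planter up to about 1 mm.

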